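# Shut the bench centrifuge and start its run

## Task

Push the open lid of the bench centrifuge fully shut with the fingertips, from the outside, without touching the rubber seal on its inner face. Then press the large round start key on its front panel well in and let it go. Nothing is to be gripped, lifted or shoved along: do not press the small lid-release key, and leave the things standing around the centrifuge where they are.

Things in the scene. Friction and masses are not known exactly. Their poses are not given: they have to be found in the camera images.
- centrifuge: Off-white bench centrifuge standing loose on rubber feet, 3 kg, x -140 to +121 mm, y +-80 mm. Origin: on the table under it; x points from the key panel (front) to the lid hinge (rear), z up. Round rotor chamber: rim 90 mm high, radius 77 mm, centre x=+15 mm. The panel, about 50 mm high, slopes 0.2 rad down to the front and carries two black keys. Lid shut: top 114 mm high.
- lid (a joint): Angle of the round off-white lid on its hinge at the rear: 0 = fully shut (stop), about 1.57 = upright, 1.7 = open stop. The hinge is stiff: the lid stays at any angle where it is left; a push of 3 to 5 N near its free edge moves it. Shut, the lid lies level on the chamber rim; it has no catch and no spring.
- lid_hinge (a point): Point on the hinge axis, mid lid: at x=+100, y=0, z=91.5 mm in the centrifuge's frame; the axis runs along its y. The point's frame turns with the lid: the lid extends from it along -x to 161 mm, underside at z=0, flat outer face at z=+22 mm (border bevelled). The lid is a disc of 152 mm diameter centred 85 mm from the hinge.
- lid_edge (a point): Point on the lid's free border, 160 mm from the hinge and 14 mm above the underside, in the lid's middle; front of the lid when shut, top of it when it stands up.
- seal: Black rubber disc, 132 mm diameter, 4 mm thick, on the inner face (underside) of the lid; not to be touched. Its origin is the same point as lid_hinge.
- start_key (a joint): Travel of the start key: 0 = out, 0.006 m = fully in. Springs back when let go. About 1.2 N starts it, 4 N holds it fully in; it moves along the normal of the sloping panel.
- start_key_top (a point): Centre of the top of the start key, the larger of the two black round keys, 28 mm diameter, at y=+42 mm in the centrifuge's frame (left half of the panel for one facing it from the keys' side), about 65 mm above the table; its top slopes like the panel. It stands 10 mm out of a grey collar 44 mm across.
- release_key (a joint): Travel of the lid-release key: 0 = out, 0.006 m = fully in; not to be pressed.
- release_key_top (a point): Centre of the top of the lid-release key, the smaller black round key, 16 mm diameter, on the right half of the panel (y=-42 mm in the centrifuge's frame).
- tip_box: Bystander: loose box of pipette tips, 117 x 82 x 60 mm, clear below with a yellow top, 0.2 kg; origin at the centre of its underside. Stands at one side of the centrifuge.
- tube_rack: Bystander: loose green rack, 120 x 70 x 36 mm, with small holes and a few white caps, 0.2 kg; origin at the centre of its underside. Stands at one side of the centrifuge.
- rotor_cover: Bystander: loose steel disc with a small knob, 64 mm diameter, 26 mm high, 0.12 kg; origin at the centre of its underside. Lies off one front corner of the centrifuge.
- buffer_bottle: Bystander: loose capped bottle, 44 mm diameter, 90 mm high, 0.1 kg; origin at the centre of its underside. Stands off one front corner of the centrifuge.

How it is judged:
On the way, in this order (a step that is already met when the one before it is completed fails the run):
1. the lid is fully shut (value of joint lid below 0.04 rad), for 0.2 s.
2. the start key is pressed in (more than 3.5 of its 6 mm) (value of joint start_key above 0.0035 m), for 0.05 s.
At the end, for the whole second after the job is handed in: The lid is shut (within 0.04 rad), both keys are out again (within 1 mm), the centrifuge stands flat and at rest within 25 mm of where it was, and the tip box, tube rack, rotor cover and bottle (upright) are each within 20 mm of where they were (value of joint lid below 0.04 rad and value of joint each of start_key, release_key below 0.001 m and distance of centrifuge from where it was at the start of the episode below 0.025 m and angle between centrifuge's own z axis and vertical below 0.03 rad and linear speed of centrifuge below 0.01 m/s and distance of each of tip_box, tube_rack, rotor_cover, buffer_bottle from where it was at the start of the episode below 0.02 m and angle between buffer_bottle's own z axis and vertical below 0.1 rad); the robot touches nothing.
It fails at once if the start key is pressed (over 3 mm) while the lid is not shut (over 0.06 rad) (value of joint start_key above 0.003 m and value of joint lid above 0.06 rad).
It fails at once if the lid-release key is pressed (over 3 mm) (value of joint release_key above 0.003 m).
It fails at once if the seal on the inner face of the lid is touched by the fingers (over 1 N) (contact force between the fingers and seal above 1 N).
It fails at once if the centrifuge is shoved (over 25 mm), lifted or tipped (over 0.1 rad) (distance of centrifuge from where it was at the start of the episode above 0.025 m or angle between centrifuge's own z axis and vertical above 0.1 rad).
It fails at once if a bystander is lifted, knocked over or moved more than 20 mm (distance of any of tip_box, tube_rack, rotor_cover, buffer_bottle from where it was at the start of the episode above 0.02 m).
It also fails if it takes over 42 s, if anything falls off the work surface, if the arm or the gripper's body presses on something with over 40 N, if the wrist force passes 120 N, or if a joint passes its speed limit or range.

## Robot

A 7-joint arm with a two-finger parallel gripper is mounted at the origin on the work surface. World frame = base frame: x ahead of the robot, y to its left, z up, the work surface at z = 0. Lengths are in m, angles in rad, forces in N, time in s.
With the tool pointing down it reaches from about 0.425 to 0.95 m from the base axis. Payload 16.7 kg.
Tool frame: the origin (TCP) lies midway between the tips of the shut fingers; the grasp point (between the pads) lies 19 mm behind it; z points along the fingers, y is the line along which they close (so a half turn about z gives the same grasp; the last joint's range is limited). The gripper opens to 94 mm and grips with 3 to 60 N. Pads are 16 mm wide; open, the fingers measure 119 mm over their backs; the gripper's body (75 mm by 177 mm) begins 78 mm behind the grasp point.
Start: joints at [1.123, 0.426, 0.074, 1.606, -0.034, 1.111, -0.067], TCP at [0.199, -0.645, 0.205] pointing down, gripper open.
Joint ranges: [-2.85, 2.85], [-0.5, 2.14], [-1.23, 1.37], [0.21, 2.46], [-1.02, 4.16], [0.16, 2.05], [-2.73, 2.73]. Speed limits (rad/s): [1.89, 1.89, 2.39, 2.39, 3.01, 3.01, 3.01].

## Interface

Orientations are given as a unit quaternion [x, y, z, w].
In Python, from bench import manip, cams, job, spotter gives the robot as it stands. The module is installed in compiled form; this text tells all that it offers.
- The arm moves only by the tool apply_moves, never from a script. Its argument "plan" is a list of rows, each a list of 6 numbers: the shift along the world's x, y, z in cm, then the turn, a rotation vector about the world's x, y, z in rad. In form: [[tx, ty, tz, wx, wy, wz], ...]. A call has 1 to 10 rows; each row shifts and turns the commanded pose from where the row before left it; what a row does not reach is not made up. A row lasts 1/10 s, in which the tool goes at most 50 mm and 8.59 degrees, less where a joint would pass 70% of its speed; a pose out of reach is approached as far as the arm can. A call with a gripper value outside its range is refused whole. "gripper" is the opening, from -1 (shut) to 1 (fully open), set as the call begins (left out, the last holds). The fingers move at their own pace and stop on an object; "grip_force" is the grip in N (left out, the last holds). Time passes only in rows, so rows that do not move let the fingers close. It gives the time, the measured TCP pose, the force, the opening and the grip force at its end, in the units of the state.
- manip.state(): the state, without advancing time (a new reading comes with each control period).
- cams.read_camera(name): name is "scene" or "top" or "wrist"; returns a dict with "img" (400x640x3 uint8, red, green, blue), "fx", "fy", "cx", "cy" (pixels), "R" (3x3) and "t" (3): a world point X has camera coordinates R X + t; the wrist camera has in their place "mount" (4x4, takes a point from camera to tool coordinates, whose origin is the TCP and whose axes are the flange's). Camera axes: x right, y down, z forward; pixel columns grow to the right and rows downward; lengths in m; the calibration is good to about 2 mm. A picture is of the moment at which its call begins: read the wrist's pose just before it. There is no depth.
- job.sign_off(): hands the job in; it is judged then, once.
Trained networks look in the newest picture that a camera, given by its name, has taken for a name from the list of things; names that differ only in an ending like _2 or _b are one class to them, and where a whole thing is asked for, a point or a joint stands for the part that bears it (a point fixed in the world has none). Each returns a list of dicts, best first, with "confidence" (0 to 1); they miss things now and then, are a little off and sometimes report something else, mostly with a low value. They report only what shows in the picture. A call takes as long as a camera call.
- spotter.find_in(camera, thing): "point" ([column, row] in pixels, amid what is visible of it).
- spotter.cut_out(camera, thing): "mask" (400x640 bool, what is visible of it) and "point" ([column, row] in pixels, amid what is visible of it).
- spotter.mark_of(camera, thing): "point" ([column, row] in pixels: a listed point, or the origin of a listed thing).
The state is a dict: "time": time; "q": joint angles; "joint_vel": joint speeds; "joint_torque": joint torques, N m; "eef_pos": TCP position; "tool_rot": TCP orientation; "wrist_force": force on the tool from outside, world axes, zero at the start; "ft_torque": the same for the moment, N m; "gripper_width": opening from 0.0 (shut) to 1.0 (fully open); "finger_force": force on a finger pad.
Only numpy, scipy, OpenCV 4.12 (cv2) and the standard library are available. Lean on these libraries where they do the work, as an engineer would, in place of code of your own. Each camera call takes 0.05 s, during which the arm holds its last target. There are 200 camera calls.

## Working session

There is one attempt and no reset: what is moved stays moved. The work goes in short steps, Python scripts to look and compute and a tool call to move; the robot and the scene stay as the last step left them, time stands still between calls to the robot, and variables do not carry over. Pictures are saved under pics/ and viewed, at most 10 in all, crops included, and the job is handed in when it is done.

Besides the shell and the picture viewer there is one more tool, called after ">>>" as a command line: name --pt "numbers of a row" for each row, then --argument value for the rest. apply_moves: Moves the arm, as the interface text tells. Its arguments: {"type":"object","properties":{"plan":{"type":"array"},"gripper":{"type":"number"},"grip_force":{"type":"number"}},"required":["plan"]}

```bash
mkdir -p pics; cat > h.py <<'E'
import numpy as np, cv2
from bench import manip, cams, job, spotter
from scipy.optimize import least_squares
def ray(c,p):
    d=np.array([(p[0]-c['cx'])/c['fx'],(p[1]-c['cy'])/c['fy'],1.]); R=np.array(c['R']);t=np.array(c['t'])
    return -R.T@t, R.T@d/np.linalg.norm(d)
def proj(c,X):
    x=np.array(c['R'])@X+np.array(c['t']); return np.array([c['cx']+c['fx']*x[0]/x[2],c['cy']+c['fy']*x[1]/x[2]])
def tri(a,b):
    A=np.zeros((3,3));v=np.zeros(3)
    for o,d in (a,b):
        M=np.eye(3)-np.outer(d,d);A+=M;v+=M@o
    X=np.linalg.solve(A,v); return X,[np.linalg.norm((np.eye(3)-np.outer(d,d))@(X-o)) for o,d in (a,b)]
E
python3 - <<'E'
from h import *
s=manip.state();print(s['time'],s['eef_pos'],s['tool_rot'],s['wrist_force'])
C={}
for n in('scene','top'):
    C[n]=cams.read_camera(n);cv2.imwrite(f'pics/{n}0.png',C[n]['img'][:,:,::-1])
    print(n,'cam at',-np.array(C[n]['R']).T@C[n]['t'])
for th in ['centrifuge','lid_hinge','lid_edge','start_key_top','release_key_top','tip_box','tube_rack','rotor_cover','buffer_bottle']:
    r={}
    for n in C:
        l=spotter.mark_of(n,th); r[n]=l[0] if l else None
        print(th,n,[(np.round(q['point'],1).tolist(),round(q['confidence'],2)) for q in l[:2]])
    if r['scene'] and r['top']: print('   ',tri(ray(C['scene'],r['scene']['point']),ray(C['top'],r['top']['point'])))
E
```

```text
0.0 [ 0.19855088 -0.64467723  0.20477291] [ 9.88860753e-01  1.48842171e-01 -1.39758254e-04 -6.32411934e-04] [ 0.55243356  0.09369256 -0.31329573]
scene cam at [1.08634124 0.57940633 0.80848112]
top cam at [0.44374541 0.0357203  0.96065335]
centrifuge scene [([267.4, 226.6], 0.84)]
centrifuge top [([365.2, 181.6], 0.69), ([321.7, 217.2], 0.68)]
    (array([ 0.57695485, -0.06788997, -0.00376202]), [np.float64(0.0007570766564113132), np.float64(0.0007570766564111165)])
lid_hinge scene [([221.3, 207.5], 0.84)]
lid_hinge top [([385.1, 127.0], 0.74)]
    (array([ 0.67030472, -0.09979475,  0.10003745]), [np.float64(0.001733725718156691), np.float64(0.001733725718156626)])
lid_edge scene [([213.7, 147.3], 0.85)]
lid_edge top [([401.6, 107.1], 0.87)]
    (array([ 0.66173309, -0.10287916,  0.25259544]), [np.float64(0.00040986181383776603), np.float64(0.0004098618138377153)])
start_key_top scene [([318.3, 205.2], 0.48)]
start_key_top top [([321.1, 215.7], 0.53)]
    (array([0.50118789, 0.02835072, 0.07416538]), [np.float64(0.002283924748662722), np.float64(0.002283924748662777)])
release_key_to
[... 235 characters left out ...]
ne [([271.9, 288.5], 0.79)]
tip_box top [([297.4, 128.7], 0.82)]
    (array([6.95730263e-01, 7.67534723e-02, 2.07665685e-05]), [np.float64(0.0006854907264351428), np.float64(0.0006854907264351419)])
tube_rack scene [([238.2, 189.7], 0.74), ([221.3, 207.6], 0.71)]
tube_rack top []
rotor_cover scene [([341.4, 260.5], 0.66)]
rotor_cover top [([274.3, 204.5], 0.6)]
    (array([ 0.5327688 ,  0.12810023, -0.00772071]), [np.float64(0.002528796700173395), np.float64(0.0025287967001735748)])
buffer_bottle scene [([295.1, 173.9], 0.87)]
buffer_bottle top [([416.4, 266.8], 0.77)]
    (array([ 0.38983429, -0.16919934, -0.00918639]), [np.float64(0.0028181572590610183), np.float64(0.0028181572590610126)])
```

View pics/scene0.png

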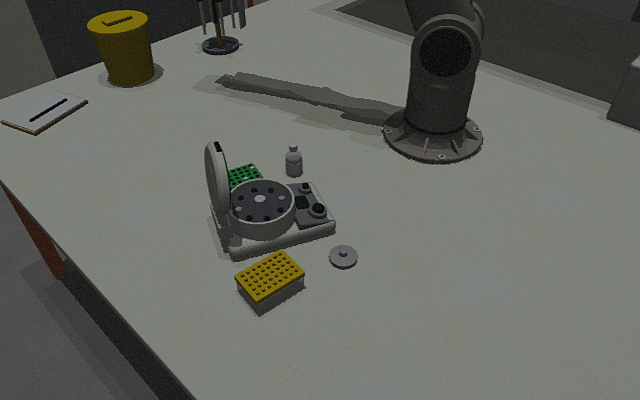

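View pics/top0.png

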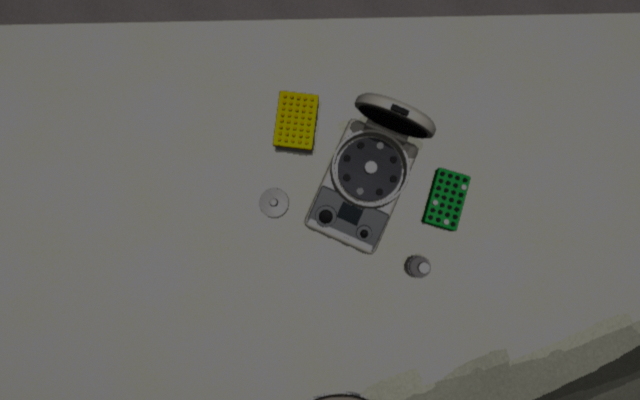

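```bash
python3 - <<'E'
from h import *
C={n:cams.read_camera(n) for n in('scene','top')}
# fit pose x,y,yaw, lid angle
obs={('scene','o'):[267.4,226.6],('top','o'):[365.2,181.6],('scene','h'):[221.3,207.5],('top','h'):[385.1,127],('scene','e'):[213.7,147.3],('top','e'):[401.6,107.1],('scene','k'):[318.3,205.2],('top','k'):[321.1,215.7],('scene','r'):[302.8,183.2],('top','r'):[363.5,237.2]}
def pts(p):
    x,y,w,a,xk=p;c,s=np.cos(w),np.sin(w)
    L=lambda X:np.array([x+c*X[0]-s*X[1],y+s*X[0]+c*X[1],X[2]])
    e=np.array([-.16*np.cos(a)+.014*np.sin(a),0,.16*np.sin(a)+.014*np.cos(a)])+[.1,0,.0915]
    return dict(o=L([0,0,0]),h=L([.1,0,.0915]),e=L(e),k=L([xk,.042,.065]),r=L([xk,-.042,.063]))
f=lambda p:np.concatenate([proj(C[n],pts(p)[k])-o for (n,k),o in obs.items()])
r=least_squares(f,[.577,-.068,-.3,1.5,-.1],loss='soft_l1')
print(r.x);print({k:v.round(4).tolist() for k,v in pts(r.x).items()})
for k,v in zip(obs,f(r.x).reshape(-1,2)):print(k,v.round(1))
E
```

```text
[ 0.57869606 -0.06396889 -0.44073502  1.43216788 -0.11081004]
{'o': [0.5787, -0.064, 0.0], 'h': [0.6691, -0.1066, 0.0915], 'e': [0.6617, -0.1031, 0.2519], 'k': [0.4964, 0.0213, 0.065], 'r': [0.4606, -0.0547, 0.063]}
('scene', 'o') [0.8 0.1]
('top', 'o') [-1.4 -1.2]
('scene', 'h') [-0.2  1.3]
('top', 'h') [3.5 1. ]
('scene', 'e') [0.2 0.3]
('top', 'e') [ 0.2 -0. ]
('scene', 'k') [0.2 0.6]
('top', 'k') [4.4 1.9]
('scene', 'r') [2.8 1. ]
('top', 'r') [ 0.6 -2.4]
```

The scene view shows the lid standing open at (217,178), the start key at (318,208) and the release key at (305,187). The top view has the start key at (326,215), the release key at (364,233), the tip box and cover on the left, and the rack and bottle on the right. All of this agrees with my fit: yaw -0.44, lid 1.43 rad. Next I move behind the lid, high up, with the fingers shut.

>>> apply_moves --pt "2.6 2.6 1.2 0 0 0.042" --pt "2.6 2.6 1.2 0 0 0.042" --pt "2.6 2.6 1.2 0 0 0.042" --pt "2.6 2.6 1.2 0 0 0.042" --pt "2.6 2.6 1.2 0 0 0.042" --pt "2.6 2.6 1.2 0 0 0.042" --pt "2.6 2.6 1.2 0 0 0.042" --pt "2.6 2.6 1.2 0 0 0.042" --pt "2.6 2.6 1.2 0 0 0.042" --pt "2.6 2.6 1.2 0 0 0.042" --gripper -1 --grip_force 40

```text
time: 2.1
eef_pos: [0.4595, -0.3839, 0.3262]
tool_rot: [0.936, 0.352, 0.0, 0.0]
wrist_force: [0.4, -0.3, -0.0]
gripper_width: 0.184
finger_force: 0.0
```

>>> apply_moves --pt "2.6 2.6 0 0 0 0.042" --pt "2.6 2.6 0 0 0 0.042" --pt "2.6 2.6 0 0 0 0.042" --pt "2.6 2.6 0 0 0 0.042" --pt "2.6 2.6 0 0 0 0.042" --pt "2.6 2.6 0 0 0 0.042" --pt "2.6 2.6 0 0 0 0.042" --pt "2.6 2.6 0 0 0 0.042" --pt "2.4 2.4 0 0 0 0.042" --pt "2.0 2.0 0 0 0 0.042"

```text
time: 3.1
eef_pos: [0.7118, -0.1313, 0.3253]
tool_rot: [0.842, 0.54, 0.0, -0.0]
wrist_force: [-0.2, -1.1, -0.5]
gripper_width: 0.001
finger_force: 0.0
```

```bash
python3 - <<'E'
from h import *
s=manip.state();a=cams.read_camera('scene');w=cams.read_camera('wrist')
im=np.vstack([cv2.resize(a['img'][60:320,120:440],(640,520))[:, :],]);cv2.imwrite('pics/s1.png',im[:,:,::-1]);cv2.imwrite('pics/w1.png',w['img'][:,:,::-1])
print(proj(a,s['eef_pos']),s['eef_pos'])
E
```

```text
[176.63793202 120.40254456] [ 0.71175664 -0.1312678   0.32528448]
```

View pics/s1.png

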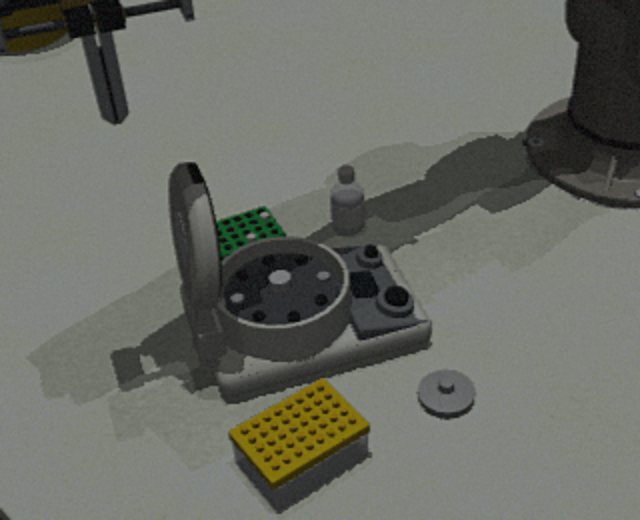

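View pics/w1.png

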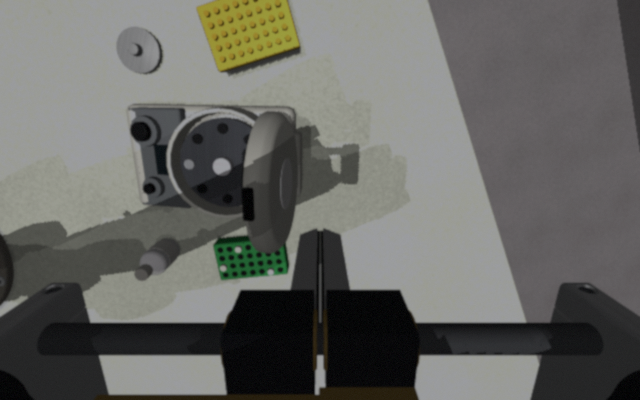

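The scene crop shows the fingertip at (115,122), behind the lid's outer face. The wrist view shows the tip at (320,230), on the lid's outer side, with the start key at (141,131) and the release key at (152,187). Next I compute the arc.

```bash
cat > arc.py <<'E'
import numpy as np
w=-.4407;o=np.array([.5787,-.064])
def P(a,d=.13):
    x=.1-d*np.cos(a)+.022*np.sin(a)+.0125; z=.0915+d*np.sin(a)+.022*np.cos(a)
    return np.array([o[0]+x*np.cos(w),o[1]+x*np.sin(w),z])
E
python3 - <<'E'
from arc import *
pr=P(1.432);print(pr)
for a in list(np.arange(1.4,0,-.07))+[0,-.03]:
    p=P(a);print(round(a,2),((p-pr)*100).round(2),p.round(3));pr=p
E
```

```text
[ 0.68389044 -0.11361159  0.22329355]
1.4 [-0.38  0.18  0.01] [ 0.68  -0.112  0.223]
1.33 [-0.83  0.39 -0.04] [ 0.672 -0.108  0.223]
1.26 [-0.83  0.39 -0.1 ] [ 0.663 -0.104  0.222]
1.19 [-0.82  0.39 -0.16] [ 0.655 -0.1    0.22 ]
1.12 [-0.81  0.38 -0.23] [ 0.647 -0.096  0.218]
1.05 [-0.79  0.37 -0.29] [ 0.639 -0.093  0.215]
0.98 [-0.77  0.36 -0.35] [ 0.631 -0.089  0.212]
0.91 [-0.75  0.35 -0.41] [ 0.624 -0.085  0.208]
0.84 [-0.72  0.34 -0.47] [ 0.617 -0.082  0.203]
0.77 [-0.69  0.33 -0.52] [ 0.61  -0.079  0.198]
0.7 [-0.66  0.31 -0.57] [ 0.603 -0.076  0.192]
0.63 [-0.62  0.29 -0.62] [ 0.597 -0.073  0.186]
0.56 [-0.58  0.27 -0.67] [ 0.591 -0.07   0.179]
0.49 [-0.53  0.25 -0.71] [ 0.586 -0.067  0.172]
0.42 [-0.49  0.23 -0.75] [ 0.581 -0.065  0.165]
0.35 [-0.44  0.21 -0.79] [ 0.577 -0.063  0.157]
0.28 [-0.39  0.18 -0.82] [ 0.573 -0.061  0.149]
0.21 [-0.33  0.16 -0.85] [ 0.57 -0.06  0.14]
0.14 [-0.28  0.13 -0.87] [ 0.567 -0.058  0.131]
0.07 [-0.22  0.11 -0.89] [ 0.565 -0.057  0.123]
0 [-0.17  0.08 -0.9 ] [ 0.563 -0.057  0.113]
-0.03 [-0.05  0.03 -0.39] [ 0.562 -0.056  0.11 ]
```

>>> apply_moves --pt "0 0 -2.6 0 0 0" --pt "0 0 -2.6 0 0 0" --pt "0 0 -2.6 0 0 0" --pt "0 0 -2.4 0 0 0" --pt "0 0 0 0 0 0"

```text
time: 3.7
eef_pos: [0.7088, -0.1336, 0.2201]
tool_rot: [0.842, 0.539, -0.002, -0.002]
wrist_force: [-0.2, 0.0, -0.1]
gripper_width: 0.004
finger_force: 0.0
```

>>> apply_moves --pt "-0.8 0.65 0.1 0 0 0" --pt "-0.8 0.65 0.1 0 0 0" --pt "-0.9 0.7 0.1 0 0 0" --pt "-0.4 0.2 0 0 0 0" --pt "-0.8 0.4 0 0 0 0" --pt "-0.8 0.4 -0.1 0 0 0" --pt "-0.8 0.4 -0.2 0 0 0" --pt "0 0 0 0 0 0"

```text
time: 4.5
eef_pos: [0.6564, -0.0985, 0.2233]
tool_rot: [0.842, 0.539, -0.0, -0.0]
wrist_force: [1.2, -0.5, -0.2]
gripper_width: 0.004
finger_force: 0.0
```

>>> apply_moves --pt "-0.8 0.4 -0.4 0 0 0" --pt "-0.8 0.35 -0.4 0 0 0" --pt "-0.8 0.35 -0.4 0 0 0" --pt "-0.75 0.35 -0.4 0 0 0" --pt "-0.7 0.35 -0.5 0 0 0" --pt "0 0 0 0 0 0"

```text
time: 5.1
eef_pos: [0.6178, -0.0805, 0.2016]
tool_rot: [0.842, 0.539, -0.001, -0.0]
wrist_force: [0.1, -0.1, 1.0]
gripper_width: 0.01
finger_force: 0.0
```

```bash
python3 - <<'E'
from h import *
s=manip.state();a=cams.read_camera('scene')
cv2.imwrite('pics/s2.png',cv2.resize(a['img'][60:320,120:440],(640,520))[:,:,::-1])
print(s['eef_pos'],s['wrist_force'])
E
```

```text
[ 0.61778211 -0.08053541  0.20164628] [ 0.1297472  -0.11633891  1.03412729]
```

View pics/s2.png

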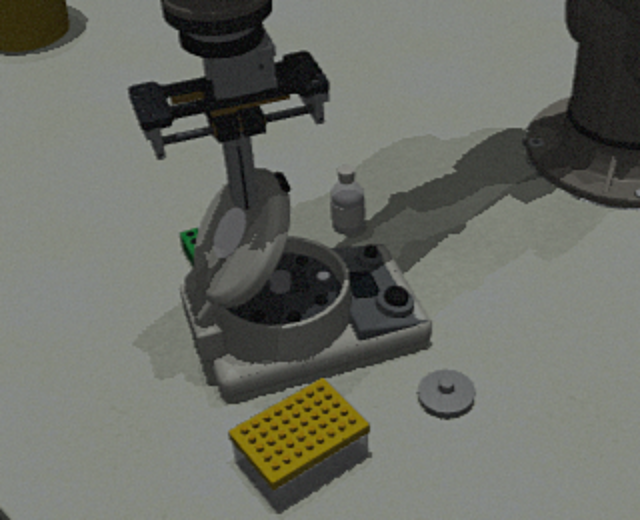

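The lid is now about half shut, with the fingertip on its outer face at crop (240,205), so I continue along the arc.

>>> apply_moves --pt "-0.7 0.3 -0.5 0 0 0" --pt "-0.65 0.3 -0.6 0 0 0" --pt "-0.6 0.3 -0.6 0 0 0" --pt "-0.6 0.25 -0.7 0 0 0" --pt "-0.55 0.25 -0.7 0 0 0" --pt "-0.5 0.2 -0.75 0 0 0" --pt "-0.45 0.2 -0.8 0 0 0" --pt "-0.4 0.2 -0.8 0 0 0" --pt "-0.35 0.15 -0.85 0 0 0" --pt "-0.3 0.15 -0.85 0 0 0"

```text
time: 6.15
eef_pos: [0.5678, -0.0579, 0.1301]
tool_rot: [0.842, 0.539, -0.0, -0.0]
wrist_force: [1.1, 0.4, 0.7]
gripper_width: 0.003
finger_force: 0.7
```

>>> apply_moves --pt "-0.2 0.1 -0.8 0 0 0" --pt "-0.1 0.1 -0.8 0 0 0" --pt "0 0 -0.4 0 0 0" --pt "0 0 -0.2 0 0 0" --pt "0 0 0 0 0 0"

```text
time: 6.65
eef_pos: [0.5651, -0.056, 0.1127]
tool_rot: [0.842, 0.539, -0.0, 0.001]
wrist_force: [-31.0, 1.1, 75.1]
gripper_width: 0.003
finger_force: 37.5
```

75 N means the lid is hard on its stop, so I back off and look again.

>>> apply_moves --pt "0 0 1 0 0 0" --pt "0 0 3 0 0 0" --pt "-1 0 4 0 0 0" --pt "-3 0 4 0 0 0" --pt "-3.5 0 1 0 0 0" --pt "-3.5 0 0 0 0 0" --pt "-3 0 0 0 0 0" --pt "0 0 0 0 0 0"

```text
time: 7.45
eef_pos: [0.4224, -0.0566, 0.2389]
tool_rot: [0.843, 0.539, -0.0, 0.001]
wrist_force: [0.0, -0.4, -0.4]
gripper_width: 0.002
finger_force: 0.0
```

```bash
cat >> h.py <<'E'
from scipy.spatial.transform import Rotation as Ro
def wristcam():
    s=manip.state();w=dict(cams.read_camera('wrist'));M=np.array(w['mount'])
    T=np.eye(4);T[:3,:3]=Ro.from_quat(s['tool_rot']).as_matrix();T[:3,3]=s['eef_pos'];W=np.linalg.inv(T@M);w['R']=W[:3,:3];w['t']=W[:3,3];return w
E
python3 - <<'E'
from h import *
s=manip.state();print(s['eef_pos'],s['wrist_force'])
C={n:cams.read_camera(n) for n in('scene','top')};C['wrist']=wristcam()
big=np.hstack([cv2.resize(C['scene']['img'][120:280,180:380],(400,320)),cv2.resize(C['top']['img'][80:280,240:490],(400,320))]);cv2.imwrite('pics/b3.png',np.vstack([big,cv2.resize(C['wrist']['img'],(800,500))[220:500]*0+0]) [:320,:,::-1]); cv2.imwrite('pics/w3.png',C['wrist']['img'][:,:,::-1])
for th in ['centrifuge','lid_hinge','lid_edge','start_key_top','release_key_top']:
  for n in C:
    print(th,n,[(np.round(q['point'],1).tolist(),round(q['confidence'],2)) for q in spotter.mark_of(n,th)[:2]])
for n in C: print(n,{k:proj(C[n],np.array(v)).round(1).tolist() for k,v in dict(k=[.4964,.0213,.065],r=[.4606,-.0547,.063],e=[.5244,-.0383,.1055]).items()})
E
```

```text
[ 0.42243362 -0.05658414  0.23894304] [ 0.04292501 -0.36472737 -0.3820305 ]
centrifuge scene [([341.1, 257.2], 0.67), ([268.2, 227.0], 0.57)]
centrifuge top [([366.9, 180.4], 0.98)]
centrifuge wrist [([426.0, 126.4], 0.75)]
lid_hinge scene [([220.5, 205.5], 0.57)]
lid_hinge top [([386.0, 125.6], 0.84)]
lid_hinge wrist [([553.6, 130.2], 0.81)]
lid_edge scene [([294.1, 187.3], 0.68)]
lid_edge top [([357.6, 203.4], 0.85)]
lid_edge wrist [([401.3, 131.9], 0.86)]
start_key_top scene [([306.6, 184.1], 0.73), ([316.7, 203.9], 0.52)]
start_key_top top [([323.7, 216.0], 0.57)]
start_key_top wrist [([351.3, 89.8], 0.8)]
release_key_top scene [([306.8, 185.2], 0.42)]
release_key_top top []
release_key_top wrist [([348.7, 168.2], 0.73)]
scene {'k': [318.5, 205.8], 'r': [305.6, 184.3], 'e': [290.5, 186.3]}
top {'k': [325.5, 217.5], 'r': [364.1, 234.8], 'e': [356.7, 201.0]}
wrist {'k': [348.7, 88.3], 'r': [346.1, 164.1], 'e': [401.5, 131.1]}
```

View pics/b3.png

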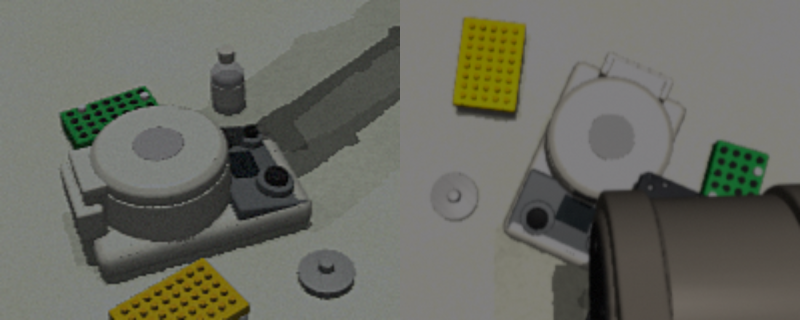

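View pics/w3.png

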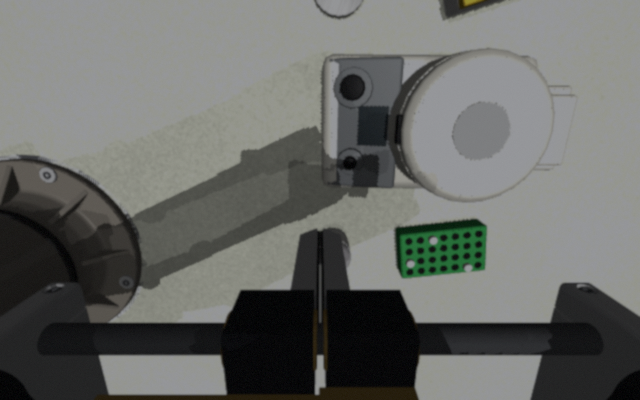

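The lid lies flat on the rim. In the wrist view the start key is at (352,88) and the release key at (349,162). The bystanders have not moved. Next I triangulate the start key.

```bash
python3 - <<'E'
from h import *
C={n:cams.read_camera(n) for n in('scene','top')};C['wrist']=wristcam()
for k,o in dict(k={'wrist':[351.5,88.5],'top':[325,216.5],'scene':[317.8,205]}).items():
    r=least_squares(lambda X:np.concatenate([proj(C[n],X)-o[n] for n in o]),[.496,.021,.065]);print(k,r.x,r.fun.round(1))
o,d=ray(C['wrist'],[351.5,88.5]);print(o+d*(.065-o[2])/d[2])
print(manip.state()['eef_pos'],C['wrist']['fx'])
E
```

```text
k [0.49827167 0.02066563 0.06816982] [-0.2 -0.4  0.8  0.  -0.1  0. ]
[0.49865621 0.02018015 0.065     ]
[ 0.42518171 -0.05605933  0.23899084] 307.0870724109496
```

>>> apply_moves --pt "1.7 2 0 -0.017 -0.036 0" --pt "1.7 2 0 -0.017 -0.036 0" --pt "1.7 2 0 -0.017 -0.036 0" --pt "1.7 1.9 0 -0.017 -0.036 0" --pt "0 0 -3 -0.017 -0.036 0" --pt "0 0 -3 0 0 0" --pt "0 0 -3 0 0 0" --pt "0 0 -3 0 0 0" --pt "0 0 -1.5 0 0 0" --pt "0 0 0 0 0 0"

```text
time: 9.5
eef_pos: [0.4919, 0.0229, 0.1021]
tool_rot: [0.838, 0.537, 0.051, 0.083]
wrist_force: [0.2, 0.2, 0.7]
gripper_width: 0.007
finger_force: 0.0
```

```bash
python3 - <<'E'
from h import *
s=manip.state();p=np.array(s['eef_pos']);print(p,s['wrist_force'],Ro.from_quat(s['tool_rot']).as_matrix()[:,2])
a=cams.read_camera('scene');cv2.imwrite('pics/s4.png',cv2.resize(a['img'][140:260,220:380],(800,600))[:,:,::-1])
k=np.array([.4985,.0203,.067]);n=np.array([-.18,.085,.98]);print('above key along n',(p-k)@n,'lateral',(p-k)-((p-k)@n)*n)
E
```

```text
[0.49187021 0.02289834 0.10205982] [0.24348069 0.1779556  0.6514541 ] [ 0.17530399 -0.08433416 -0.98089564]
above key along n 0.03577284499668561 lateral [-1.90680871e-04 -4.42347228e-04  2.43126172e-06]
```

View pics/s4.png

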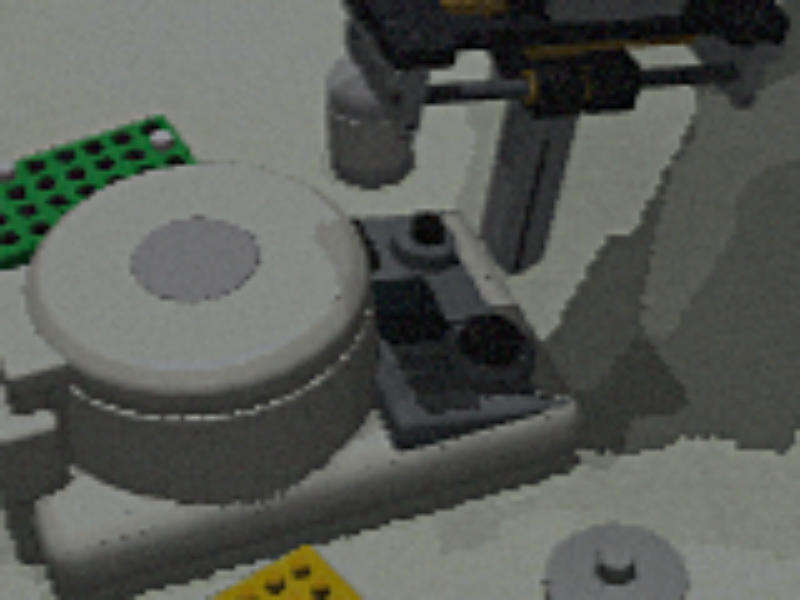

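The tip hangs at (515,270), above and in line with the start key at (492,340). I press along the panel normal.

>>> apply_moves --pt "0.18 -0.085 -0.98 0 0 0" --pt "0.18 -0.085 -0.98 0 0 0" --pt "0.18 -0.085 -0.98 0 0 0" --pt "0.05 -0.025 -0.3 0 0 0" --pt "0 0 0 0 0 0"

```text
time: 10.05
eef_pos: [0.4988, 0.0201, 0.071]
tool_rot: [0.838, 0.537, 0.052, 0.084]
wrist_force: [0.5, 0.5, -0.6]
gripper_width: 0.006
finger_force: 0.0
```

>>> apply_moves --pt "0.05 -0.025 -0.3 0 0 0" --pt "0 0 0 0 0 0"

```text
time: 10.25
eef_pos: [0.4996, 0.0199, 0.0685]
tool_rot: [0.838, 0.536, 0.053, 0.084]
wrist_force: [0.2, 0.7, -0.8]
gripper_width: 0.003
finger_force: 0.0
```

>>> apply_moves --pt "0.04 -0.02 -0.2 0 0 0" --pt "0 0 0 0 0 0"

```text
time: 10.45
eef_pos: [0.5, 0.0197, 0.0665]
tool_rot: [0.838, 0.536, 0.053, 0.084]
wrist_force: [-0.6, 0.1, -0.2]
gripper_width: 0.006
finger_force: 0.0
```

>>> apply_moves --pt "0.04 -0.02 -0.2 0 0 0" --pt "0 0 0 0 0 0"

```text
time: 10.65
eef_pos: [0.5005, 0.0195, 0.0645]
tool_rot: [0.838, 0.536, 0.053, 0.084]
wrist_force: [0.7, 0.0, 1.9]
gripper_width: 0.008
finger_force: 0.8
```

>>> apply_moves --pt "0.04 -0.02 -0.2 0 0 0" --pt "0 0 0 0 0 0"

```text
time: 10.85
eef_pos: [0.5009, 0.0193, 0.0625]
tool_rot: [0.838, 0.536, 0.053, 0.084]
wrist_force: [-0.3, 0.5, 2.7]
gripper_width: 0.005
finger_force: 1.3
```

>>> apply_moves --pt "0.03 -0.01 -0.15 0 0 0" --pt "0 0 0 0 0 0"

```text
time: 11.05
eef_pos: [0.5012, 0.0192, 0.061]
tool_rot: [0.838, 0.536, 0.053, 0.084]
wrist_force: [-0.9, 0.1, 3.3]
gripper_width: 0.005
finger_force: 1.7
```

>>> apply_moves --pt "0.02 -0.01 -0.1 0 0 0" --pt "0 0 0 0 0 0"

```text
time: 11.25
eef_pos: [0.5013, 0.0191, 0.0601]
tool_rot: [0.838, 0.536, 0.053, 0.084]
wrist_force: [-2.1, 0.4, 3.5]
gripper_width: 0.004
finger_force: 2.1
```

>>> apply_moves --pt "0.01 -0.01 -0.07 0 0 0" --pt "0 0 0 0 0 0"

```text
time: 11.45
eef_pos: [0.5015, 0.0191, 0.0598]
tool_rot: [0.838, 0.536, 0.053, 0.084]
wrist_force: [-6.7, 1.0, 16.0]
gripper_width: 0.006
finger_force: 8.5
```

The force jumped to 16 N, so the key is at its stop. I back out along the normal and rise clear.

>>> apply_moves --pt "-0.09 0.04 0.5 0 0 0" --pt "-0.18 0.085 0.98 0 0 0" --pt "-0.36 0.17 2 0 0 0" --pt "-0.5 0.25 3 0 0 0" --pt "0 0 4 0 0 0" --pt "0 0 4 0 0 0" --pt "-1 0 2 0 0 0" --pt "0 0 0 0 0 0" --pt "0 0 0 0 0 0"

```text
time: 12.35
eef_pos: [0.4799, 0.0243, 0.2244]
tool_rot: [0.838, 0.536, 0.053, 0.085]
wrist_force: [-0.5, 0.3, -1.1]
gripper_width: 0.007
finger_force: 0.0
```

```bash
python3 - <<'E'
from h import *
s=manip.state();print(s['time'],s['eef_pos'],s['wrist_force'])
C={n:cams.read_camera(n) for n in('scene','top')};C['wrist']=wristcam()
cv2.imwrite('pics/f.png',np.hstack([cv2.resize(C['scene']['img'][120:280,180:380],(400,320)),C['wrist']['img'][::2,::2][:, :].repeat(1,0) if 0 else cv2.resize(C['wrist']['img'],(400,320))])[:,:,::-1])
print('predicted key',{n:proj(C[n],np.array([.4985,.0203,.067])).round(1) for n in C})
for n in C: print(n,[q['point'] for q in spotter.mark_of(n,'start_key_top')[:2]])
for th in ['tip_box','rotor_cover','buffer_bottle','tube_rack']:
  print(th,[(np.round(q['point'],1),q['confidence']) for q in spotter.mark_of('scene',th)[:1]])
E
```

```text
12.35 [0.47987858 0.02425884 0.22437012] [-0.46642001  0.27423288 -1.09021147]
predicted key {'scene': array([317.5, 205.4]), 'top': array([326. , 216.4]), 'wrist': array([308.7, 177.6])}
scene [[317.6, 206.2]]
top []
wrist [[308.9, 175.7], [360.0, 221.8]]
tip_box [(array([273.2, 288.5]), 0.75)]
rotor_cover [(array([342.2, 256.4]), 0.67)]
buffer_bottle [(array([292.6, 176.4]), 0.63)]
tube_rack [(array([237.7, 185. ]), 0.74)]
```

View pics/f.png

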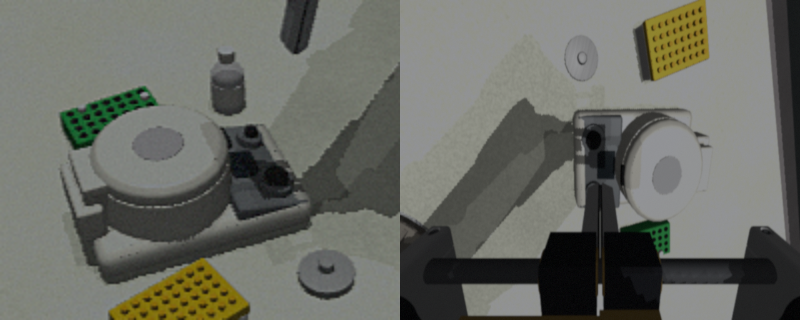

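The lid is shut, the start key at (275,178) in the left half is out again, nothing has moved and the arm is clear. I hand the job in.

```bash
python3 -c "
from bench import job
print(job.sign_off())"
```

```text
the job is handed in; nothing more can be done
None
```

I pushed the lid shut from the outside, pressed the start key to its stop and let it go; in the last pictures nothing else had moved. The job is handed in, but the sign-off gave no verdict.

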